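Assemble a portable power supply in its die-cast box

TASK

Put the portable power supply together in the open aluminium box that is clamped in the vice, one part after another: first lay the battery holder lengthwise on the box floor between the four standoffs, then set the circuit board flat on the standoffs, then put the tinplate screening cover over the raised metal fence on the board, and last close the box with the lid, heat sink up and seated flush with its rim inside the walls. The long side of each part runs along the box (the cover's along the board); for each, either way round will do. Set each part down rather than letting it drop, and leave the solder reel, tape roll, flux jar and braid bobbin where they are.

Things in the scene. Friction and masses are not known exactly. Their poses are not given: they have to be found in the camera images.
- box: open die-cast aluminium box 126 x 98 mm, inside 118 x 90, clamped by its ends in a low grey vice (jaws to x = +-82, z = 46 mm; screw to x = -160); fixed. Origin on the table under its centre; x along it, z up. Inner floor at z = 14, rim at 67 mm. Four brass standoffs, 8 mm thick, at x = +-49, y = +-35, tops at z = 39 mm.
- battery: black two-cell battery holder with two blue cells, 76 x 38 mm, 20 mm high (flat side walls 15 mm), about 0.11 kg, lying cells up. Origin: centre of the underside; x along its length, z up. Grip it across y (38 mm).
- board: green circuit board 108 x 80 x 3 mm, about 0.16 kg, parts up. Origin: centre of underside; x along it, z up. Grip the black choke, 36 x 30 (y) mm, at x = 22, y = 0, top at z = 25, across y. Steel fence 30 x 20 (y) mm, 5 high, at x = -28, y = 0 round a chip. Teal terminals, z to 12, at the +x end. Play in the box 5 mm all round; on the standoffs its origin is at z = 39 mm of the box.
- cover: tinplate screening cover: small steel box open below, 40 x 30 (y) mm, 12 high, walls 1.5 mm, about 30 g, six vent holes on top. Origin: centre of its lower edge; x along 40 mm, z up. Grip across y (30 mm). Fits over the board's fence with 3.5 mm play all round; its edge then rests on the board's face (z = 3 mm of the board).
- lid: aluminium lid 126 x 98 x 4 mm lying on its locating rim (110 x 82 mm, 4 mm deep), about 0.22 kg. Origin: centre of the rim's lower edge; x along it, z up. A black finned heat sink, 50 x 36 (y) mm, stands on its middle from z = 8 to 30 mm: grip it across y. The rim has 4 mm play all round in the box; closed, the origin is at z = 63 mm of the box.
- reel: reel of solder wire with grey flanges, 58 mm across, 40 mm high, standing on its flange; origin at the centre of its underside. To be left where it is.
- tape: roll of white tape lying flat, 94 mm across, 19 mm high; origin at the centre of its underside. To be left where it is.
- jar: amber glass flux jar with a black cap, 48 mm across, 45 mm high; origin at the centre of its underside. To be left where it is.
- bobbin: teal bobbin of desoldering braid lying flat, 48 mm across, 12 mm high; origin at the centre of its underside. To be left where it is.
Mind the look-alikes: they are no part of the job. What is shaped like the battery but brown or green is not meant.

How it is judged (in metres and radians):
On the way, in this order (a step that is already met when the one before it is completed fails the run):
1. the battery holder lies on the box floor between the standoffs, let go (x of battery in the frame of box between -0.021 and 0.021 m and y of battery in the frame of box between -0.0125 and 0.0125 m and z of battery in the frame of box between 0.011 and 0.017 m and angle between battery's own z axis and vertical below 0.08 rad and angle between the x axis of battery and the x axis of box, either way round below 0.3 rad and contact force between battery and the fingers below 0.2 N and linear speed of battery below 0.02 m/s), for 0.2 s.
2. the circuit board lies on the four standoffs over the battery holder, let go (horizontal distance between board and box below 0.009 m and z of board in the frame of box between 0.0365 and 0.0415 m and angle between board's own z axis and vertical below 0.04 rad and angle between the x axis of board and the x axis of box, either way round below 0.15 rad and contact force between board and the fingers below 0.2 N and linear speed of board below 0.02 m/s), for 0.2 s.
3. the screening cover sits over the fence on the board, let go (x of cover in the frame of board between -0.033 and -0.023 m and y of cover in the frame of board between -0.005 and 0.005 m and z of cover in the frame of board between 0.001 and 0.005 m and angle between cover's own z axis and vertical below 0.08 rad and angle between the x axis of cover and the x axis of board, either way round below 0.35 rad and contact force between cover and the fingers below 0.2 N and linear speed of cover below 0.02 m/s), for 0.2 s.
4. the lid closes the box, its rim inside the walls, let go (horizontal distance between lid and box below 0.008 m and z of lid in the frame of box between 0.061 and 0.065 m and angle between lid's own z axis and vertical below 0.03 rad and angle between the x axis of lid and the x axis of box, either way round below 0.12 rad and contact force between lid and the fingers below 0.2 N and linear speed of lid below 0.02 m/s), for 0.2 s.
At the end, for the whole second after the job is handed in: Released, at rest. Off the box centre: battery on floor <21 mm along, <12.5 across, 0.3 rad; board on standoffs (2.5 mm high or low) <9 mm, 0.15 rad; lid flush (2 mm, tilt 0.03 rad) <8 mm, 0.12 rad. Cover down over fence (2 mm), <5 mm each way, 0.35 rad to board (all of step 1 and all of step 2 and all of step 3 and all of step 4); the robot touches nothing.
It fails at once if the solder reel, tape roll, flux jar or braid bobbin is shifted by more than 30 mm (distance of any of reel, tape, jar, bobbin from where it was at the start of the episode above 0.03 m).
It fails at once if a part is let fall (faster than 0.7 m/s while no finger touches it: a drop of more than about 25 mm) ((contact force between battery and the fingers below 0.2 N and linear speed of battery above 0.7 m/s) or (contact force between board and the fingers below 0.2 N and linear speed of board above 0.7 m/s) or (contact force between cover and the fingers below 0.2 N and linear speed of cover above 0.7 m/s) or (contact force between lid and the fingers below 0.2 N and linear speed of lid above 0.7 m/s)).
It also fails if it takes over 120 s, if anything falls off the work surface, if the arm or the gripper's body presses on something with over 40 N, if the wrist force passes 120 N, or if a joint passes its speed limit or range.

ROBOT

A 6-joint arm with a two-finger parallel gripper is mounted at the origin on the work surface. World frame = base frame: x ahead of the robot, y to its left, z up, the work surface at z = 0. Lengths are in mm, angles in rad, forces in N, time in s.
With the tool pointing down it reaches from about 275 to 750 mm from the base axis. Payload 10.2 kg.
Tool frame: the origin (TCP) lies on the centre line of the jaws, within the pads' length; the fingertips stand 19 mm ahead of it and the grasp point (between the pads) is the TCP; z points along the fingers, y is the line along which they close (so a half turn about z gives the same grasp; the last joint's range is limited). The gripper opens to 85 mm and grips with 20 to 120 N. Pads are 22 mm wide; open, the fingers measure 114 mm over their backs; the gripper's body (76 mm by 85 mm) begins 54 mm behind the grasp point. The pads swing forward as they close: fully open they stand 13 mm farther back than shut.
Start: joints at [0.971, 0.313, 1.498, -0, 1.331, -0.223], TCP at [193.185, 488.171, 250.294] pointing down, gripper open.
Joint ranges: [-2.94, 2.94], [-0.97, 2.17], [0.19, 2.56], [-1.23, 4.37], [0.02, 3.11], [-2.88, 2.88]. Speed limits (rad/s): [2.39, 2.39, 3.01, 3.14, 3.14, 3.14].

INTERFACE

Orientations are given as a unit quaternion [w, x, y, z].
In Python, from rig import sense, capture, finish_job, regions_of, mark_of gives the robot as it stands.
- The arm moves only by the tool jog_arm, never from a script. Its argument "series" is text: rows parted by semicolons, each of 7 numbers parted by spaces: the shift along the tool's x, y, z in units of 0.4 m (1.0 is 0.4 m), then the turn, a rotation vector about the tool's x, y, z in units of pi/2 rad (1.0 is pi/2 rad), then the opening, from -1 (shut) to 1 (fully open). A call has 1 to 20 rows; each row is the pose to reach, as a shift and turn from the pose commanded when the call began, along the tool's axes at that moment; what a row does not reach only later rows make up. A row lasts 1/8 s, in which the tool goes at most 62.5 mm and 10.7 degrees, less where a joint would pass 70% of its speed; a pose out of reach is approached as far as the arm can. A call with a number of a shift or a turn outside -1 to 1 is refused whole. A call with a gripper value outside its range is refused whole. The fingers move at their own pace and stop on an object; "grip_force" is the grip in N (left out, the last holds). Time passes only in rows, so rows that repeat a pose let the fingers close. It gives the time, the measured TCP pose, the force, the opening and the grip force at its end, in the units of the state.
- sense(): the state, without advancing time (a new reading comes with each control period).
- capture(name): name is "scene" or "top" or "wrist"; returns a dict with "img" (480x640x3 uint8, red, green, blue), "intrinsics" (3x3 intrinsics, pixels), "R" (3x3) and "t" (3): a world point X has camera coordinates R X + t. Camera axes: x right, y down, z forward; pixel columns grow to the right and rows downward; lengths in mm; the calibration is good to about 2 mm. The wrist camera is an equidistant fisheye: a pixel r from the principal point sees the ray r / f radians off the axis. A picture is of the moment at which its call begins. There is no depth.
- finish_job(): hands the job in; it is judged then, once.
Trained networks look in a picture, given as the dict that the camera call returned (one of the last four; its "shot" number tells which), for a name from the list of things; names that differ only in an ending like _2 or _b are one class to them, and where a whole thing is asked for, a point or a joint stands for the part that bears it (a point fixed in the world has none). Each returns a list of dicts, best first, with "confidence" (0 to 1); they miss things now and then, are a little off and sometimes report something else, mostly with a low value. They report only what shows in the picture. A call takes as long as a camera call. They do not tell look-alikes from the thing itself.
- regions_of(label, picture): "region" (480x640 bool, what is visible of it) and "point" ([row, column] in pixels, amid what is visible of it).
- mark_of(label, picture): "point" ([row, column] in pixels: a listed point, or the origin of a listed thing).
The state is a dict: "time_s": time; "joints": joint angles; "dq": joint speeds; "tau": joint torques, N m; "eef_pos": TCP position; "ee_rot": TCP orientation; "force": force on the tool from outside, world axes, zero at the start; "wrist_torque": the same for the moment, N m; "grip_width": opening from 0.0 (shut) to 1.0 (fully open); "grip_force": force on a finger pad.
Only numpy, scipy, OpenCV 4.12 (cv2) and the standard library are available. Lean on these libraries where they do the work, as an engineer would, in place of code of your own. Each camera call takes 0.05 s, during which the arm holds its last target. There are 200 camera calls.

## Working session

There is one attempt and no reset: what is moved stays moved. The work goes in short steps, Python scripts to look and compute and a tool call to move; the robot and the scene stay as the last step left them, time stands still between calls to the robot, and variables do not carry over. Pictures are saved under pics/ and viewed, at most 17 in all, crops included, and the job is handed in when it is done.

Besides the shell and the picture viewer there is one more tool, called by a JSON object that holds its "op" and its "data", one argument or row to a line. jog_arm: Moves the arm, as the interface text tells. Shifts and turns lie within -1 to 1; 1 stands for 0.4 m of shift or pi/2 rad of turn. Its arguments: {"type":"object","properties":{"series":{"type":"string"},"grip_force":{"type":"number"}},"required":["series"]}

```bash
ls; mkdir -p pics
python3 - <<'E'
from rig import *
import cv2,pickle
s=sense();print(s['time_s'],s['eef_pos'],s['ee_rot'],s['grip_width'])
for n in ['scene','top']:
    p=capture(n);cv2.imwrite(f'pics/{n}0.png',p['img'][:,:,::-1]);print(n,p['intrinsics'],p['R'],p['t'])
    for l in ['box','battery','board','cover','lid','reel','tape','jar','bobbin']:
        print(l,[(m['point'],round(m['confidence'],2)) for m in mark_of(l,p)])
E
```

```text
pics
0.0 [193.04692437 487.96454894 249.74017991] [-2.52919736e-04  1.87283917e-01  9.82305608e-01 -6.02256866e-04] 1.0024682453755855
scene [[605.08103627   0.         324.02021044]
 [  0.         605.08103627 239.55182237]
 [  0.           0.           1.        ]] [[ 0.58904518  0.80809956  0.00093471]
 [ 0.67218567 -0.48933127 -0.55562697]
 [-0.44854453  0.32791769 -0.83143117]] [-387.82696228 -324.77513298 1571.01432757]
box [([242.5, 295.2], 0.89)]
battery [([227.8, 445.5], 0.89), ([191.2, 427.9], 0.71), ([166.0, 467.6], 0.59)]
board [([305.8, 113.6], 0.94)]
cover [([326.3, 203.6], 0.78)]
lid [([275.8, 173.2], 0.62)]
reel [([173.6, 339.5], 0.63)]
tape [([369.9, 144.4], 0.78), ([241.1, 296.2], 0.71), ([173.7, 340.4], 0.25)]
jar [([213.1, 383.7], 0.6)]
bobbin [([149.6, 392.3], 0.57)]
top [[543.81327559   0.         324.1705161 ]
 [  0.         543.81327559 247.40936248]
 [  0.           0.           1.        ]] [[-0.00832806 -0.99995208 -0.00514649]
 [-0.99942359  0.00849283 -0.03286874]
 [ 0.03291088  0.00486979 -0.99944643]] [  56.58047961  539.68428987 1153.9918609 ]
box [([265.0, 336.6], 0.65)]
battery [([231.7, 116.9], 0.71), ([181.4, 192.9], 0.64)]
board [([298.4, 518.0], 0.97), ([230.9, 175.2], 0.65)]
cover []
lid [([294.7, 457.0], 0.89)]
reel [([303.2, 243.7], 0.68)]
tape [([224.8, 523.0], 0.75)]
jar [([237.0, 232.4], 0.82)]
bobbin [([295.0, 173.6], 0.98)]
```

View pics/top0.png

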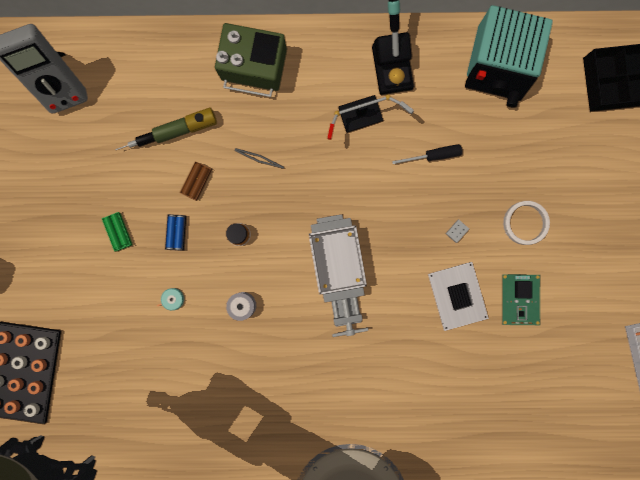

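View pics/scene0.png

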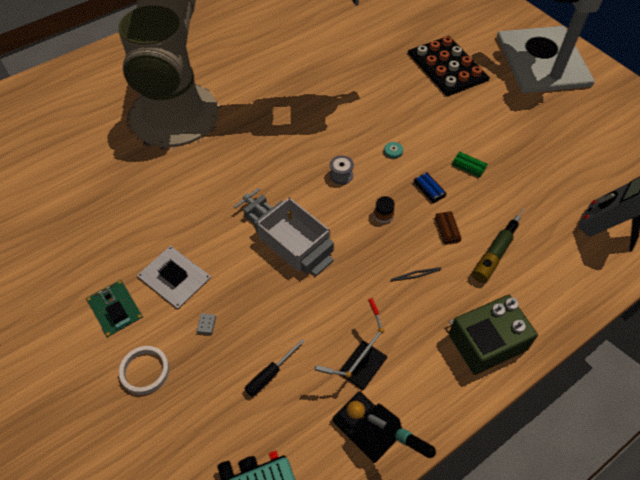

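Blue holder at top (232,176) has blue cells as described; green at (230,117) and brown at (181,195) are look-alikes. I'll confirm this in an enlarged rectified crop, with measurements.

```bash
cat > h.py <<'E'
from rig import *
import cv2,numpy as np
def proj(p,X):
    X=np.asarray(X,float).reshape(-1,3); c=X@np.array(p['R']).T+np.array(p['t']); K=np.array(p['intrinsics'])
    if p.get('name')=='wrist':
        r=np.hypot(c[:,0],c[:,1])+1e-9; k=np.arctan2(r,c[:,2])/r
        u=np.c_[c[:,0]*k,c[:,1]*k]
    else: u=c[:,:2]/c[:,2:]
    return np.c_[u[:,0]*K[0,0]+K[0,2],u[:,1]*K[1,1]+K[1,2]]   # col,row
def unproj(p,col,row,z):
    K=np.array(p['intrinsics']);R=np.array(p['R']);x=(col-K[0,2])/K[0,0];y=(row-K[1,2])/K[1,1]
    if p.get('name')=='wrist':
        r=np.hypot(x,y)+1e-12; d=np.array([x/r*np.sin(r),y/r*np.sin(r),np.cos(r)])
    else: d=np.array([x,y,1])
    C=-R.T@np.array(p['t']);d=R.T@d
    return C+d*(z-C[2])/d[2]
def shot(n):
    p=capture(n);p['name']=n;return p
def ortho(p,cx,cy,z,half,s=0.5,img=None):
    """picture seen on plane z: rows = x decreasing (up=+x), cols = y decreasing (left=+y); s mm/px"""
    n=int(2*half/s); g=(np.arange(n)+.5)*s-half
    Y,X=np.meshgrid(cy-g,cx-g)
    m=proj(p,np.c_[X.ravel(),Y.ravel(),np.full(n*n,z)]).astype(np.float32).reshape(n,n,2)
    return cv2.remap((p['img'][:,:,::-1].copy() if img is None else img),m[...,0],m[...,1],cv2.INTER_LINEAR)
def o2w(pt,cx,cy,half,s=0.5):
    return np.array([cx+half-(pt[1]+.5)*s, cy+half-(pt[0]+.5)*s])
def rect(mask,cx,cy,half,s=0.5):
    """centre (world), long-axis yaw in deg, sizes of the largest blob"""
    m=cv2.morphologyEx(mask.astype(np.uint8),cv2.MORPH_CLOSE,np.ones((9,9)))
    m=cv2.morphologyEx(m,cv2.MORPH_OPEN,np.ones((5,5)))
    c=max(cv2.findContours(m,cv2.RETR_EXTERNAL,cv2.CHAIN_APPROX_NONE)[0],key=cv2.contourArea)
    b=cv2.boxPoints(cv2.minAreaRect(c)); w=np.array([o2w(q,cx,cy,half,s) for q in b])
    e=[w[1]-w[0],w[2]-w[1]]; L=[np.linalg.norm(v) for v in e]; i=int(np.argmax(L))
    yaw=np.degrees(np.arctan2(e[i][1],e[i][0]))%180
    return w.mean(0).round(1),round(yaw,1),np.round([L[i],L[1-i]],1)
E
python3 - <<'E'
from h import *
p=shot('top')
for l,r,c,z in [('box',265,336.6,0),('blue',232,176,10),('board',298.4,518,3),('lid',294.7,457,4),('cover',231,457,12),('reel',303.2,243.7,0),('tape',224.8,523,0),('jar',237,232.4,0),('bobbin',295,173.6,0)]:
    print(l,unproj(p,c,r,z).round(0))
for l in ['battery','board','cover','lid','box']:
    for q in regions_of(l,p): print(l,q['point'],round(q['confidence'],2))
a=cv2.resize(p['img'][170:310,90:290,::-1],None,fx=3,fy=3,interpolation=2)
b=cv2.resize(p['img'][200:340,420:560,::-1],None,fx=3,fy=3,interpolation=2)[:, :]
cv2.imwrite('pics/crop.png',cv2.resize(np.hstack([a,b]),None,fx=.78,fy=.78))
w=shot('wrist');print(-w['R'].T@w['t'],w['intrinsics'],w['R'].round(2));cv2.imwrite('pics/w0.png',w['img'][:,:,::-1])
E
```

```text
box [502.  26.   0.]
blue [576. 369.  10.]
board [ 428. -362.    3.]
lid [ 437. -231.    4.]
cover [ 573. -232.   12.]
reel [422. 226.   0.]
tape [ 586. -377.    0.]
jar [565. 250.   0.]
bobbin [441. 377.   0.]
battery [233.9, 178.7] 0.8
battery [183.4, 195.9] 0.72
battery [233.1, 116.2] 0.57
board [301.2, 517.1] 0.79
cover [299.1, 171.6] 0.73
cover [233.0, 454.6] 0.57
cover [305.2, 239.6] 0.34
lid [297.3, 455.5] 0.83
box [268.8, 340.5] 0.55
[116.45745212 518.01234147 373.97605387] [[371.64829954   0.         324.32452821]
 [  0.         371.64829954 239.57028964]
 [  0.           0.           1.        ]] [[ 0.37  0.93 -0.  ]
 [ 0.88 -0.35  0.32]
 [ 0.3  -0.12 -0.95]]
```

View pics/crop.png

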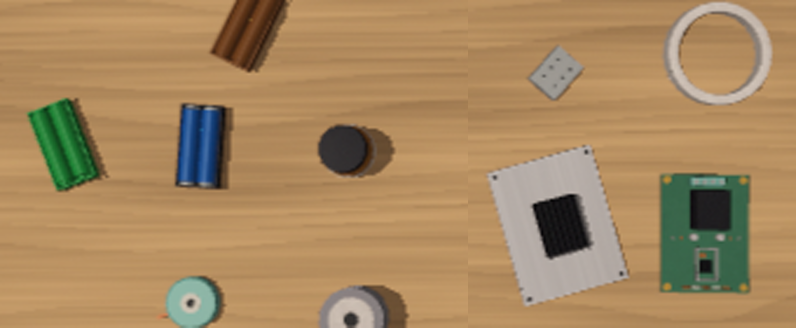

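View pics/w0.png

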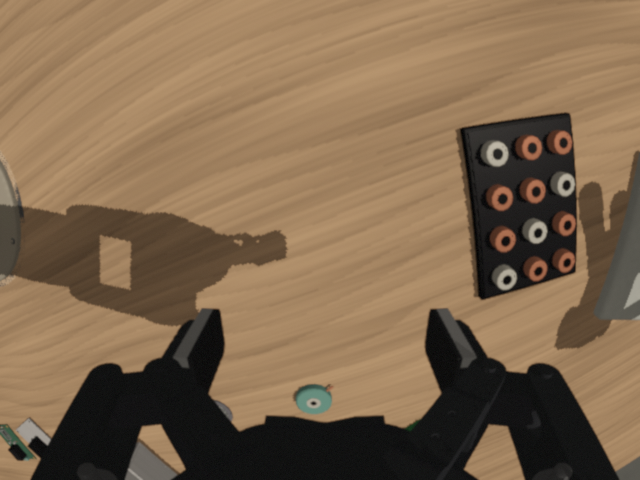

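The crop shows the blue-cell holder at crop (201,146) between the green (64,145) and brown (250,30) look-alikes. The cover is at (555,73), the lid at (558,225) and the board at (705,233). The wrist picture shows the bobbin at (313,400). Next I measure poses on rectified planes.

Run:
```python
from h import *
p=shot('top')
H=80
tiles=[]
for l,lab,x,y,z in [('battery','battery',576,369,15),('board','board',428,-362,3),('cover','cover',573,-232,12),('lid','lid',437,-231,8),('box','box',480,20,67)]:
    rs=regions_of(lab,p); t=proj(p,[[x,y,z]])[0]
    rs=[r for r in rs if np.hypot(r['point'][1]-t[0],r['point'][0]-t[1])<25]
    o=ortho(p,x,y,z,H); hsv=cv2.cvtColor(o,cv2.COLOR_BGR2HSV)
    if rs: print(l,'net',rect(ortho(p,x,y,z,H,img=rs[0]['region'].astype(np.uint8)*255)>127,x,y,H))
    h,s,v=[hsv[...,i].astype(int) for i in range(3)]
    if l=='battery': m=((h>95)&(h<130)&(s>80))
    elif l=='board': m=((h>45)&(h<95)&(s>60))
    else: m=(s<45)&(v>90)
    try: print(l,'col',rect(m,x,y,H))
    except Exception as e: print(e)
    tiles.append(cv2.resize(np.hstack([o,cv2.cvtColor(m.astype(np.uint8)*255,cv2.COLOR_GRAY2BGR)]),(400,200)))
tiles.append(tiles[0]*0)
cv2.imwrite('pics/tiles.png',np.vstack([np.hstack(tiles[i:i+2]) for i in (0,2,4)]))
```

```text
battery net (array([575.8, 368.7], dtype=float32), np.float32(175.6), array([76.8, 43.3], dtype=float32))
battery col (array([576. , 370.4], dtype=float32), np.float32(176.1), array([67.8, 36.6], dtype=float32))
board net (array([ 425.4, -368.3], dtype=float32), np.float32(179.5), array([110.3,  83.5], dtype=float32))
board col (array([ 425.9, -367.6], dtype=float32), np.float32(178.8), array([106.5,  79. ], dtype=float32))
cover net (array([ 573.3, -231.9], dtype=float32), np.float32(139.1), array([44.1, 32.5], dtype=float32))
cover col (array([ 573. , -231.6], dtype=float32), np.float32(138.6), array([40.6, 30.5], dtype=float32))
lid net (array([ 434.2, -232.3], dtype=float32), np.float32(15.1), array([127.5,  98.7], dtype=float32))
lid col (array([ 434.6, -232.2], dtype=float32), np.float32(15.0), array([125.5,  97.6], dtype=float32))
box net (array([481.4,  20.1], dtype=float32), np.float32(8.7), array([173.3,  99.9], dtype=float32))
box col (array([481.6,  20.1], dtype=float32), np.float32(9.3), array([173.8,  98. ], dtype=float32))
```

View pics/tiles.png

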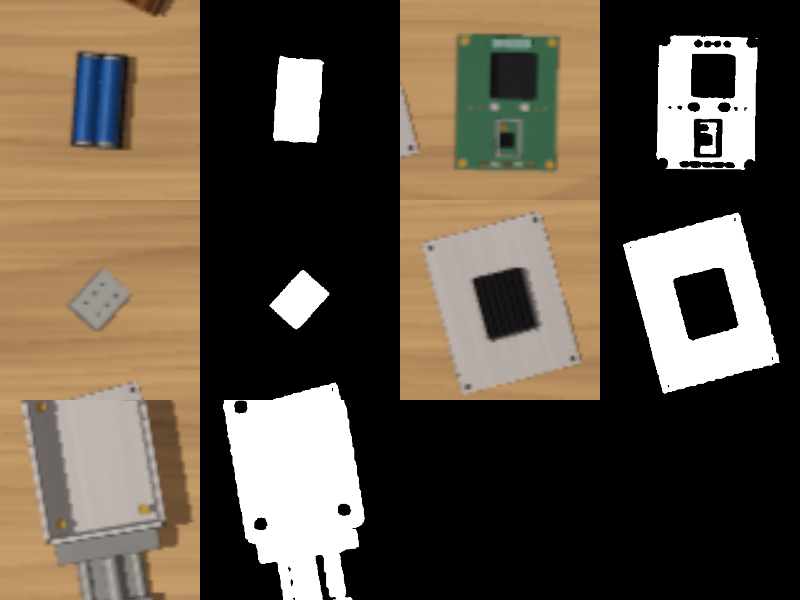

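Poses are consistent between the network and colour. I'll write a move calculator and go over the battery.

```bash
cat > go.py <<'E'
import sys,numpy as np
from scipy.spatial.transform import Rotation as Ro
from rig import sense
# args: groups x,y,z,yawdeg (tool x heading) -> row numbers
s=sense();q=s['ee_rot'];R0=Ro.from_quat([q[1],q[2],q[3],q[0]]);p0=np.array(s['eef_pos'])
print('now',p0.round(1),'yaw',np.degrees(np.arctan2(*R0.as_matrix()[[1,0],0])).round(1),'F',np.round(s['force'],1),'w',round(s['grip_width']*85,1),'gf',s['grip_force'],'t',s['time_s'])
for a in sys.argv[1:]:
    x,y,z,w=map(float,a.split(','));c,n=np.cos(np.radians(w)),np.sin(np.radians(w))
    T=np.array([[c,n,0],[n,-c,0],[0,0,-1]])
    d=R0.as_matrix().T@(np.array([x,y,z])-p0)/400; v=(R0.inv()*Ro.from_matrix(T)).as_rotvec()/(np.pi/2)
    print(a,'->',*d.round(4),*v.round(4))
E
python3 go.py 576,369.5,160,176
```

```text
now [193.2 488.2 250.3] yaw 158.4 F [-0.3  0.3  0.1] w 85.1 gf 0.0 t 1.65
576,369.5,160,176 -> -0.9991 0.0763 0.2257 0.0 -0.0 -0.1955
```

{"op": "jog_arm", "data": {
  "series": "-0.5 0.04 0.1 0 0 -0.1955 1;-0.999 0.0763 0.2257 0 0 -0.1955 1;-0.999 0.0763 0.2257 0 0 -0.1955 1;-0.999 0.0763 0.2257 0 0 -0.1955 1;-0.999 0.0763 0.2257 0 0 -0.1955 1;-0.999 0.0763 0.2257 0 0 -0.1955 1;-0.999 0.0763 0.2257 0 0 -0.1955 1;-0.999 0.0763 0.2257 0 0 -0.1955 1;-0.999 0.0763 0.2257 0 0 -0.1955 1;-0.999 0.0763 0.2257 0 0 -0.1955 1;-0.999 0.0763 0.2257 0 0 -0.1955 1;-0.999 0.0763 0.2257 0 0 -0.1955 1",
  "grip_force": 40
}}

```text
time_s: 3.15
eef_pos: [575.7, 369.9, 160.4]
ee_rot: [0.0, 0.035, 0.999, 0.0]
force: [0.1, -0.5, -0.5]
grip_width: 0.999
grip_force: 0.0
```

```bash
python3 - <<'E'
from h import *
p=shot('wrist');cv2.imwrite('pics/w1.png',p['img'][:,:,::-1])
x,y,H=576,369.5,60
for z in (15,18):
    o=ortho(p,x,y,z,H);h,s,v=[c.astype(int) for c in cv2.split(cv2.cvtColor(o,cv2.COLOR_BGR2HSV))]
    print(z,rect((h>95)&(h<130)&(s>80),x,y,H), rect(((h>95)&(h<130)&(s>80))|(v<60),x,y,H))
print([(m['point'],m['confidence'],unproj(p,m['point'][1],m['point'][0],0).round(1)) for m in mark_of('battery',p)])
cv2.imwrite('pics/o1.png',np.hstack([o]))
E
python3 go.py 576,369.5,21,176
```

```text
15 (array([575.6, 369.2], dtype=float32), np.float32(175.8), array([69.1, 35.2], dtype=float32)) (array([574. , 368.8], dtype=float32), np.float32(175.9), array([76.9, 37.3], dtype=float32))
18 (array([574.5, 369.3], dtype=float32), np.float32(175.9), array([68.9, 34.8], dtype=float32)) (array([573.1, 368.9], dtype=float32), np.float32(175.7), array([76. , 36.8], dtype=float32))
[([218.3, 474.1], 0.68, array([578.5, 494.7,   0. ])), ([219.7, 324.3], 0.59, array([572.1, 369.5,   0. ])), ([346.3, 288.4], 0.59, array([690.2, 328.1,   0. ]))]
now [575.8 369.7 160.2] yaw 176.0 F [ 0.1  0.  -0.4] w 85.1 gf 0.0 t 3.25
576,369.5,21,176 -> -0.0004 -0.0004 0.348 0.0001 0.0001 0.0002
```

View pics/w1.png

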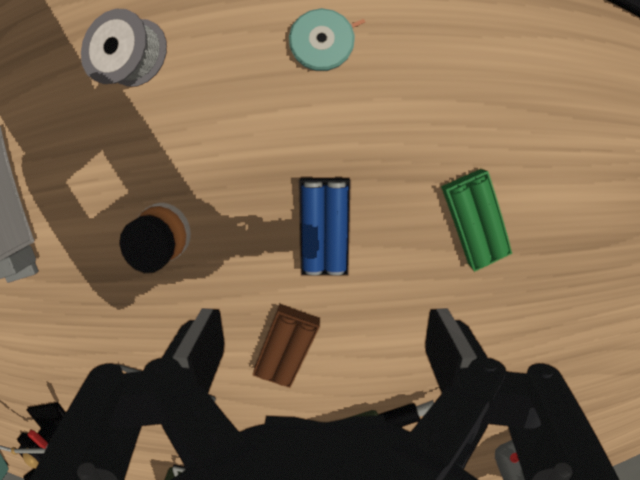

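The wrist view shows the blue holder at (325,226), upright, midway between the jaws; green is at (477,220) and brown at (287,345). Both cameras agree to about 1 mm. I'll descend and grip.

{"op": "jog_arm", "data": {
  "series": "-0.0015 -0.001 0.15 0 0 0 0.5;-0.0015 -0.001 0.28 0 0 0 0.5;-0.0015 -0.001 0.348 0 0 0 0.5;-0.0015 -0.001 0.348 0 0 0 0.5;-0.0015 -0.001 0.348 0 0 0 -0.4;-0.0015 -0.001 0.348 0 0 0 -0.4;-0.0015 -0.001 0.348 0 0 0 -0.4;-0.0015 -0.001 0.348 0 0 0 -0.4;-0.0015 -0.001 0.348 0 0 0 -0.4;-0.0015 -0.001 0.348 0 0 0 -0.4;-0.0015 -0.001 0.348 0 0 0 -0.4",
  "grip_force": 40
}}

```text
time_s: 4.62
eef_pos: [577.6, 369.6, 23.1]
ee_rot: [0.002, 0.035, 0.999, 0.001]
force: [-0.4, 0.1, 6.3]
grip_width: 0.434
grip_force: 41.6
```

```bash
python3 go.py 576,369.5,160,176 502,26,160,189
```

```text
now [577.6 369.6  23.1] yaw 176.0 F [-0.4  0.1  6.3] w 36.9 gf 41.64293825626373 t 4.625
576,369.5,160,176 -> 0.0027 0.0002 -0.3422 0.0011 0.0021 0.0001
502,26,160,189 -> 0.1275 -0.8694 -0.3442 0.0009 0.0022 -0.1444
```

{"op": "jog_arm", "data": {
  "series": "0 0 -0.1 0 0 0 -0.4;0 0 -0.25 0 0 0 -0.4;0 0 -0.4 0 0 0 -0.4;0 0 -0.45 0 0 0 -0.4;0.12 -0.869 -0.45 0 0 -0.1444 -0.4;0.12 -0.869 -0.45 0 0 -0.1444 -0.4;0.12 -0.869 -0.45 0 0 -0.1444 -0.4;0.12 -0.869 -0.45 0 0 -0.1444 -0.4;0.12 -0.869 -0.45 0 0 -0.1444 -0.4;0.12 -0.869 -0.45 0 0 -0.1444 -0.4;0.12 -0.869 -0.45 0 0 -0.1444 -0.4;0.12 -0.869 -0.45 0 0 -0.1444 -0.4;0.12 -0.869 -0.45 0 0 -0.1444 -0.4"
}}

```text
time_s: 6.25
eef_pos: [504.6, 26.6, 200.9]
ee_rot: [0.0, -0.079, 0.997, 0.0]
force: [0.4, 0.4, -1.9]
grip_width: 0.43
grip_force: 40.9
```

```bash
python3 - <<'E'
from h import *
p=shot('wrist');cv2.imwrite('pics/w2.png',p['img'][:,:,::-1])
print([(m['point'],m['confidence'],unproj(p,m['point'][1],m['point'][0],0).round(1)) for m in mark_of('box',p)])
o=ortho(p,502,26,67,100,0.4);t=shot('top');o2=ortho(t,502,26,67,100,0.5)
cv2.imwrite('pics/o2.png',np.hstack([cv2.resize(o,(400,400)),o2]))
E
python3 go.py 502,26,37.5,189
```

```text
[([219.5, 321.0], 0.65, array([512.4,  24.3,   0. ]))]
now [504.5  26.4 200.8] yaw -170.9 F [-0.1 -0.1 -1.6] w 36.9 gf 40.90673804283142 t 6.4
502,26,37.5,189 -> 0.0063 0.0001 0.4082 0.0 -0.0 0.0008
```

View pics/o2.png

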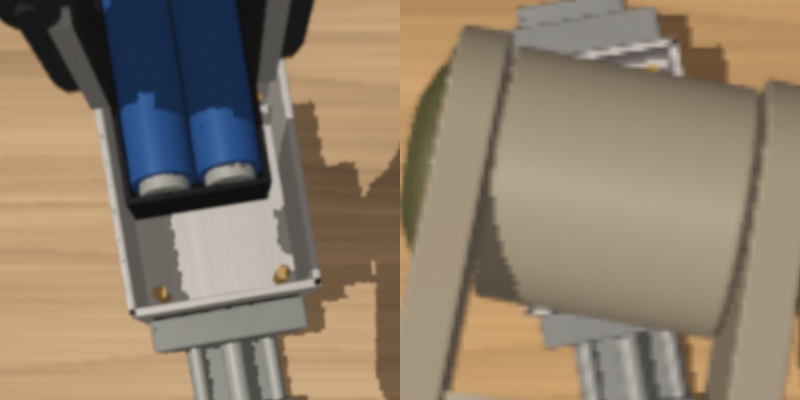

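The rectified wrist view shows the held battery and the box's near rim corners at (131,314) and (320,283). That puts the box centre near (515,25) with yaw about 9°. I'll refine it with an edge fit on both cameras.

```bash
cat > boxfit.py <<'E'
from h import *
from scipy.optimize import differential_evolution
def outline(a,b,z,w,c,n=60):
    t=np.linspace(-1,1,n); L=np.r_[np.c_[t*a,0*t+b],np.c_[t*a,0*t-b],np.c_[0*t+a,t*b],np.c_[0*t-a,t*b]]
    k,s=np.cos(w),np.sin(w); return np.c_[L@np.array([[k,s],[-s,k]])+c,np.full(len(L),z)]
def fit(p,rects,c0,w0,img=None,rng=12,gate=None):
    """rects: (half a, half b, z) outlines; returns x,y,yaw deg, score"""
    g=cv2.cvtColor(p['img'],cv2.COLOR_RGB2GRAY); e=cv2.Canny(g,40,110)
    D=np.minimum(cv2.distanceTransform(255-e,cv2.DIST_L2,5),4)
    def f(v):
        P=np.vstack([outline(a,b,z,v[2],v[:2]) for a,b,z in rects]); u=proj(p,P).astype(np.float32)
        d=cv2.remap(D.astype(np.float32),u[None,:,0],u[None,:,1],1,borderValue=4)[0]
        return d.mean()
    r=differential_evolution(f,[(c0[0]-rng,c0[0]+rng),(c0[1]-rng,c0[1]+rng),(w0-.12,w0+.12)],seed=1,tol=1e-4,popsize=20)
    return r.x[:2].round(1),np.degrees(r.x[2]).round(2),round(r.fun,2)
E
python3 - <<'E'
from boxfit import *
t=shot('top');t['img']=cv2.imread('pics/top0.png')[:,:,::-1].copy()
w=shot('wrist')
R=[(63,49,67),(59,45,67)]
print(fit(t,R,(515,25),.165)); print(fit(t,R[:1],(515,25),.165)); print(fit(w,R,(515,25),.165))
E
```

```text
(array([513.6,  25.8]), np.float64(9.64), np.float64(0.47))
(array([513.8,  25.9]), np.float64(9.7), np.float64(0.49))
(array([509.4,  22.9]), np.float64(9.62), np.float64(1.89))
```

```bash
python3 go.py 516,26.2,120,189.65 516,26.2,37.5,189.65
```

```text
now [504.5  26.1 200.8] yaw -171.0 F [ 0.2 -0.4 -1.8] w 36.4 gf 40.906739830970764 t 6.5
516,26.2,120,189.65 -> -0.0284 -0.0043 0.2019 0.0 -0.0 -0.0067
516,26.2,37.5,189.65 -> -0.0285 -0.0043 0.4082 0.0 -0.0 -0.0067
```

{"op": "jog_arm", "data": {
  "series": "-0.0285 -0.0043 0.12 0 0 -0.0067 -0.4;-0.0285 -0.0043 0.2 0 0 -0.0067 -0.4;-0.0285 -0.0043 0.28 0 0 -0.0067 -0.4;-0.0285 -0.0043 0.34 0 0 -0.0067 -0.4;-0.0285 -0.0043 0.38 0 0 -0.0067 -0.4;-0.0285 -0.0043 0.398 0 0 -0.0067 -0.4;-0.0285 -0.0043 0.405 0 0 -0.0067 -0.4;-0.0285 -0.0043 0.407 0 0 -0.0067 -0.4;-0.0285 -0.0043 0.407 0 0 -0.0067 -0.4"
}}

```text
time_s: 7.62
eef_pos: [516.9, 25.6, 40.1]
ee_rot: [0.001, -0.084, 0.996, -0.0]
force: [-5.7, -1.7, 13.7]
grip_width: 0.429
grip_force: 46.3
```

{"op": "jog_arm", "data": {
  "series": "0 0 0 0 0 0 -0.1;0 0 0 0 0 0 0.05;0 0 0 0 0 0 0.12;0 0 0 0 0 0 0.12;0 0 0 0 0 0 0.12;0 0 -0.06 0 0 0 0.12;0 0 -0.15 0 0 0 0.12;0 0 -0.25 0 0 0 0.12;0.1 0 -0.4 0 0 0 0.12;0.2 0 -0.4 0 0 0 0.12;0.2 0 -0.4 0 0 0 0.12"
}}

```text
time_s: 9.0
eef_pos: [435.9, 12.3, 199.8]
ee_rot: [0.001, -0.083, 0.997, -0.001]
force: [1.3, -1.6, -0.4]
grip_width: 0.56
grip_force: 0.0
```

```bash
python3 - <<'E'
from boxfit import *
w=shot('wrist');R=[(63,49,67),(59,45,67)]
print(fit(w,R,(514,26),.168))
x,y,H=514,26,70
for z in (29,32):
    o=ortho(w,x,y,z,H);h,s,v=[c.astype(int) for c in cv2.split(cv2.cvtColor(o,cv2.COLOR_BGR2HSV))]
    print(z,rect((h>95)&(h<130)&(s>80),x,y,H))
cv2.imwrite('pics/w3.png',w['img'][:,:,::-1])
E
python3 go.py
```

```text
(array([513.3,  23.7]), np.float64(9.58), np.float64(0.98))
29 (array([515.3,  24.3], dtype=float32), np.float32(9.6), array([71.3, 35.1], dtype=float32))
32 (array([513.6,  24. ], dtype=float32), np.float32(9.6), array([70.8, 34.8], dtype=float32))
now [437.1  12.2 199.4] yaw -170.4 F [ 0.8 -0.3  0.3] w 47.5 gf 0.0 t 9.05
```

View pics/w3.png

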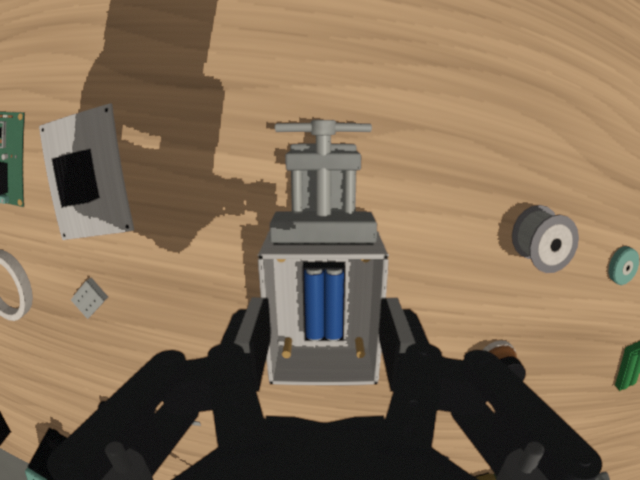

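Battery lies centred and straight in the box (blue cells at (323,303), standoffs at (286,348) and (360,348)). Now the board.

```bash
python3 go.py 447.5,-368,170,178.8
```

```text
now [437.1  12.2 199.4] yaw -170.4 F [ 0.8 -0.3  0.3] w 47.5 gf 0.0 t 9.05
447.5,-368,170,178.8 -> 0.1327 -0.9416 0.0742 -0.0006 0.0019 0.1197
```

{"op": "jog_arm", "data": {
  "series": "0.13 -0.94 0.074 0 0 0.12 0.3;0.13 -0.94 0.074 0 0 0.12 0.3;0.13 -0.94 0.074 0 0 0.12 0.3;0.13 -0.94 0.074 0 0 0.12 0.3;0.13 -0.94 0.074 0 0 0.12 0.3;0.13 -0.94 0.074 0 0 0.12 0.3;0.13 -0.94 0.074 0 0 0.12 0.3;0.13 -0.94 0.074 0 0 0.12 0.3;0.13 -0.94 0.074 0 0 0.12 0.3;0.13 -0.94 0.074 0 0 0.12 0.3"
}}

```text
time_s: 10.3
eef_pos: [449.0, -366.1, 168.8]
ee_rot: [0.0, 0.01, 1.0, -0.0]
force: [0.3, -0.1, -0.6]
grip_width: 0.651
grip_force: 0.0
```

```bash
python3 - <<'E'
from boxfit import *
w=shot('wrist');t=shot('top');t['img']=cv2.imread('pics/top0.png')[:,:,::-1].copy()
import math
for p in (w,t): print(fit(p,[(54,40,3)],(426,-367),-.02))
for p in (w,t): print('lid',fit(p,[(63,49,8)],(434.5,-232),math.radians(15)),'cover',fit(p,[(20,15,12)],(573,-231.6),math.radians(-41)))
t2=shot('top');print('boxtop',fit(t2,[(63,49,67),(59,45,67)],(513.5,25),.168))
o=ortho(w,426,-367,25,80);h,s,v=[c.astype(int) for c in cv2.split(cv2.cvtColor(o,cv2.COLOR_BGR2HSV))]
m=np.zeros(o.shape[:2],bool);m[20:160,80:240]=v[20:160,80:240]<60
print('choke',rect(m,426,-367,80));cv2.imwrite('pics/o4.png',o)
E
python3 go.py
```

```text
(array([ 425.2, -370.1]), np.float64(-0.94), np.float64(0.67))
(array([ 425.5, -368.5]), np.float64(-1.09), np.float64(0.3))
lid (array([ 433.3, -234.6]), np.float64(15.03), np.float64(1.25)) cover (array([ 564.3, -241.1]), np.float64(-36.24), np.float64(1.8))
lid (array([ 434.5, -231.8]), np.float64(15.49), np.float64(0.46)) cover (array([ 571. , -229.6]), np.float64(-45.48), np.float64(0.55))
boxtop (array([513.7,  25.9]), np.float64(9.71), np.float64(0.47))
choke (array([ 444.7, -380.8], dtype=float32), np.float32(89.0), array([49.7, 37.7], dtype=float32))
now [ 448.8 -366.6  168.7] yaw 178.8 F [ 0.3 -0.7 -0.3] w 55.5 gf 0.0 t 10.45
```

View pics/o4.png

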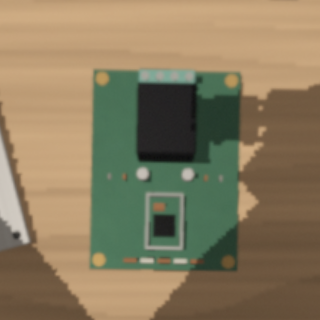

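```bash
python3 go.py 447.3,-369,80,179 447.3,-369,28,179
```

```text
now [ 448.8 -366.6  168.7] yaw 178.8 F [ 0.3 -0.7 -0.3] w 55.5 gf 0.0 t 10.45
447.3,-369,80,179 -> 0.0037 -0.0061 0.2218 -0.0002 0.0002 -0.0017
447.3,-369,28,179 -> 0.0037 -0.006 0.3518 -0.0002 0.0002 -0.0017
```

{"op": "jog_arm", "data": {
  "series": "0.0037 -0.006 0.14 0 0 0 0.3;0.0037 -0.006 0.24 0 0 0 0.3;0.0037 -0.006 0.31 0 0 0 0.3;0.0037 -0.006 0.34 0 0 0 0.3;0.0037 -0.006 0.345 0 0 0 0.3;0.0037 -0.006 0.345 0 0 0 0.3"
}}

```text
time_s: 11.2
eef_pos: [447.5, -369.8, 31.5]
ee_rot: [0.001, 0.01, 1.0, -0.001]
force: [-0.5, 0.5, 0.6]
grip_width: 0.65
grip_force: 0.0
```

```bash
python3 go.py 447.3,-369,28,179
```

```text
now [ 447.5 -369.8   31.5] yaw 178.8 F [-0.5  0.5  0.6] w 55.2 gf 0.0 t 11.2
447.3,-369,28,179 -> 0.0005 0.002 0.0088 -0.0009 0.0007 -0.0021
```

Good. Down 3 mm and close.

{"op": "jog_arm", "data": {
  "series": "0.0005 0.001 0.008 0 0 0 0.3;0.0005 0.001 0.008 0 0 0 -0.1;0.0005 0.001 0.008 0 0 0 -0.5;0.0005 0.001 0.008 0 0 0 -0.5;0.0005 0.001 0.008 0 0 0 -0.5;0.0005 0.001 0.008 0 0 0 -0.5;0.0005 0.001 0.008 0 0 0 -0.5",
  "grip_force": 60
}}

```text
time_s: 12.08
eef_pos: [447.1, -369.2, 27.8]
ee_rot: [0.0, 0.01, 1.0, -0.0]
force: [-0.4, 0.2, 5.6]
grip_width: 0.338
grip_force: 60.5
```

```bash
python3 go.py 447.3,-369,28,179
```

```text
now [ 447.1 -369.2   27.8] yaw 178.8 F [-0.4  0.2  5.6] w 28.7 gf 60.499634742736816 t 12.075
447.3,-369,28,179 -> -0.0006 0.0005 -0.0006 -0.0004 0.0004 -0.0022
```

```bash
python3 go.py 447.1,-369.2,180,179 535.2,28.5,180,189.5
```

```text
now [ 447.1 -369.2   27.8] yaw 178.8 F [-0.4  0.2  5.6] w 28.7 gf 60.499634742736816 t 12.075
447.1,-369.2,180,179 -> -0.0003 -0.0003 -0.3806 -0.0004 0.0004 -0.0022
535.2,28.5,180,189.5 -> -0.1998 0.9984 -0.3812 -0.0005 0.0003 -0.1188
```

{"op": "jog_arm", "data": {
  "series": "0 0 -0.05 0 0 0 -0.5;0 0 -0.15 0 0 0 -0.5;0 0 -0.3 0 0 0 -0.5;0 0 -0.38 0 0 0 -0.5;-0.1 0.25 -0.38 0 0 -0.119 -0.5;-0.2 0.998 -0.38 0 0 -0.119 -0.5;-0.2 0.998 -0.38 0 0 -0.119 -0.5;-0.2 0.998 -0.38 0 0 -0.119 -0.5;-0.2 0.998 -0.38 0 0 -0.119 -0.5;-0.2 0.998 -0.38 0 0 -0.119 -0.5;-0.2 0.998 -0.38 0 0 -0.119 -0.5;-0.2 0.998 -0.38 0 0 -0.119 -0.5;-0.2 0.998 -0.38 0 0 -0.119 -0.5;-0.2 0.998 -0.38 0 0 -0.119 -0.5;-0.2 0.998 -0.38 0 0 -0.119 -0.5;-0.2 0.998 -0.38 0 0 -0.119 -0.5"
}}

```text
time_s: 14.08
eef_pos: [535.1, 28.1, 179.2]
ee_rot: [-0.0, -0.083, 0.997, 0.0]
force: [0.0, 0.4, -0.8]
grip_width: 0.334
grip_force: 59.8
```

```bash
python3 - <<'E'
from boxfit import *
w=shot('wrist');cv2.imwrite('pics/w5.png',w['img'][:,:,::-1])
E
python3 go.py 535.2,28.5,100,189.5 535.2,28.5,66.8,189.5
```

```text
now [535.2  28.2 179.2] yaw -170.5 F [-0.8 -0.6 -2. ] w 28.7 gf 59.82209086418152 t 14.125
535.2,28.5,100,189.5 -> -0.0003 0.0008 0.1981 -0.0 -0.0 -0.0002
535.2,28.5,66.8,189.5 -> -0.0003 0.0008 0.2811 -0.0 -0.0 -0.0002
```

View pics/w5.png

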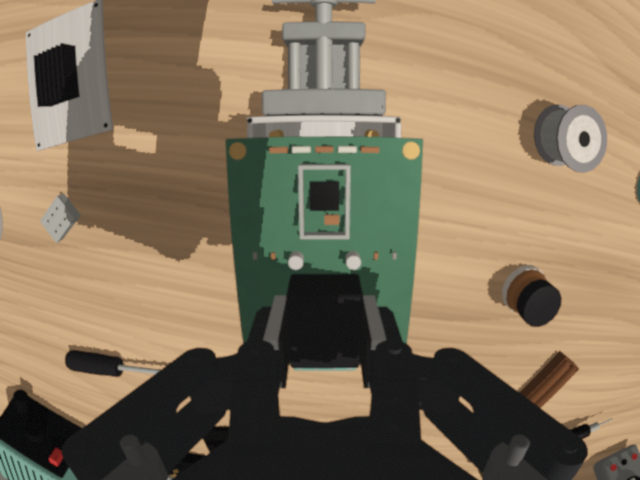

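The board hangs level and square to the rim: its near corners are at (228,139) and (422,139), over the rim at (250-400,118). I'll lower it.

{"op": "jog_arm", "data": {
  "series": "0 0.0008 0.12 0 0 0 -0.5;0 0.0008 0.2 0 0 0 -0.5;0 0.0008 0.24 0 0 0 -0.5;0 0.0008 0.262 0 0 0 -0.5;0 0.0008 0.272 0 0 0 -0.5;0 0.0008 0.277 0 0 0 -0.5;0 0.0008 0.28 0 0 0 -0.5;0 0.0008 0.28 0 0 0 -0.5"
}}

```text
time_s: 15.12
eef_pos: [535.3, 28.8, 67.5]
ee_rot: [0.0, -0.083, 0.997, -0.0]
force: [0.3, 0.2, -2.1]
grip_width: 0.336
grip_force: 59.8
```

No contact yet; down slightly further, then release.

{"op": "jog_arm", "data": {
  "series": "0 0 0.002 0 0 0 -0.5;0 0 0.003 0 0 0 -0.5;0 0 0.003 0 0 0 -0.5"
}}

```text
time_s: 15.5
eef_pos: [535.3, 28.8, 66.7]
ee_rot: [0.0, -0.083, 0.997, -0.0]
force: [-3.0, 0.2, 5.5]
grip_width: 0.334
grip_force: 60.8
```

{"op": "jog_arm", "data": {
  "series": "0 0 0 0 0 0 -0.35;0 0 0 0 0 0 -0.2;0 0 0 0 0 0 -0.05;0 0 0 0 0 0 -0.05;0 0 -0.03 0 0 0 -0.05;0 0 -0.1 0 0 0 -0.05;0 0 -0.2 0 0 0 -0.05;0.1 0 -0.35 0 0 0 -0.05;0.25 0 -0.35 0 0 0 -0.05;0.25 0 -0.35 0 0 0 -0.05"
}}

```text
time_s: 16.75
eef_pos: [433.7, 12.4, 207.2]
ee_rot: [0.0, -0.083, 0.997, -0.0]
force: [0.0, -0.1, 0.1]
grip_width: 0.476
grip_force: 0.0
```

```bash
python3 - <<'E'
from boxfit import *
w=shot('wrist')
print('box',fit(w,[(63,49,67)],(514,24),.168),'board',fit(w,[(54,40,42)],(514,24),.168,rng=8),fit(w,[(15,10,47)],(486,19),.168,rng=8))
cv2.imwrite('pics/w6.png',cv2.resize(w['img'][200:440,200:440,::-1],(600,600)))
E
python3 go.py
```

```text
box (array([514.9,  12.1]), np.float64(9.57), np.float64(0.97)) board (array([513.3,  24. ]), np.float64(9.56), np.float64(1.15)) (array([486.2,  19.3]), np.float64(8.68), np.float64(0.51))
now [435.4  12.2 207.3] yaw -170.5 F [0.  0.2 0.6] w 40.5 gf 0.0 t 16.8
```

View pics/w6.png

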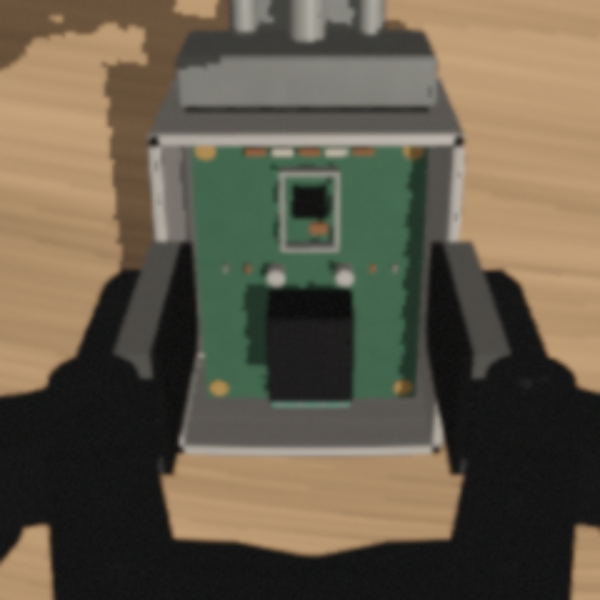

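The board is seated square in the box with its four screw holes over the standoffs; the fence is at crop (310,210). Now the cover.

```bash
python3 go.py 572.5,-232,150,139
```

```text
now [435.4  12.2 207.3] yaw -170.5 F [0.  0.2 0.6] w 40.5 gf 0.0 t 16.8
572.5,-232,150,139 -> -0.2372 -0.6585 0.1442 0.0 0.0013 0.5609
```

{"op": "jog_arm", "data": {
  "series": "-0.237 -0.658 0.144 0 0 0.561 0.3;-0.237 -0.658 0.144 0 0 0.561 0.3;-0.237 -0.658 0.144 0 0 0.561 0.3;-0.237 -0.658 0.144 0 0 0.561 0.3;-0.237 -0.658 0.144 0 0 0.561 0.3;-0.237 -0.658 0.144 0 0 0.561 0.3;-0.237 -0.658 0.144 0 0 0.561 0.3;-0.237 -0.658 0.144 0 0 0.561 0.3;-0.237 -0.658 0.144 0 0 0.561 0.3;-0.237 -0.658 0.144 0 0 0.561 0.3"
}}

```text
time_s: 18.05
eef_pos: [573.5, -231.3, 148.7]
ee_rot: [0.0, 0.35, 0.937, -0.0]
force: [-0.7, 0.1, -0.3]
grip_width: 0.652
grip_force: 0.0
```

```bash
python3 - <<'E'
from boxfit import *
p=shot('wrist');x,y,H=573,-232,50
print(fit(p,[(20,15,12)],(573,-232),np.radians(-41.2),rng=8))
o=ortho(p,x,y,12,H,.25);h,s,v=[c.astype(int) for c in cv2.split(cv2.cvtColor(o,cv2.COLOR_BGR2HSV))]
m=(s<45)&(v>90);print(rect(m,x,y,H,.25));cv2.imwrite('pics/o7.png',np.hstack([o,cv2.cvtColor(m.astype(np.uint8)*255,8)]))
t=shot('top');t['img']=cv2.imread('pics/top0.png')[:,:,::-1].copy()
print(fit(t,[(20,15,12)],(573,-231.6),np.radians(-41.2),rng=5))
E
python3 go.py
```

```text
(array([ 569.6, -234.9]), np.float64(-41.02), np.float64(1.94))
(array([ 572.2, -234. ], dtype=float32), np.float32(137.9), array([41.8, 29.8], dtype=float32))
(array([ 570.8, -229.8]), np.float64(-44.99), np.float64(0.55))
now [ 573.5 -231.5  148.6] yaw 139.0 F [-0.2 -1.1 -0.7] w 55.0 gf 0.0 t 18.15
```

View pics/o7.png

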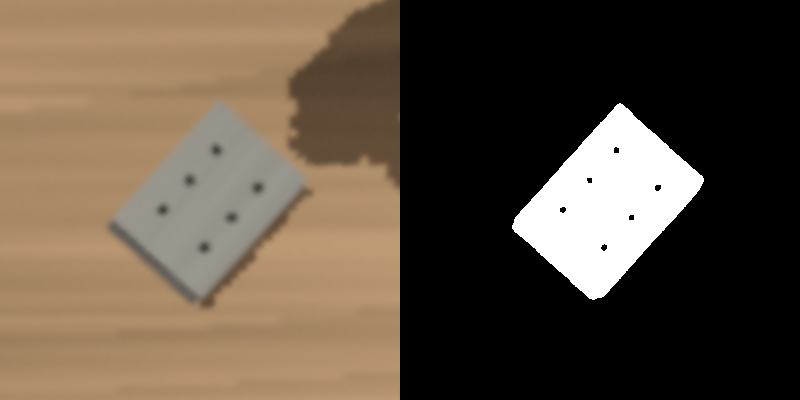

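```bash
python3 go.py 573.1,-233.1,27,138.5
```

```text
now [ 573.5 -231.5  148.6] yaw 139.0 F [-0.2 -1.1 -0.7] w 55.0 gf 0.0 t 18.15
573.1,-233.1,27,138.5 -> -0.0018 -0.0037 0.3039 0.0 0.0001 0.006
```

{"op": "jog_arm", "data": {
  "series": "-0.002 -0.0037 0.14 0 0 0.006 0.1;-0.002 -0.0037 0.22 0 0 0.006 0.1;-0.002 -0.0037 0.28 0 0 0.006 0.1;-0.002 -0.0037 0.3 0 0 0.006 0.1;-0.002 -0.0037 0.303 0 0 0.006 0.1;-0.002 -0.0037 0.303 0 0 0.006 0.1;-0.002 -0.0037 0.303 0 0 0.006 -0.2;-0.002 -0.0037 0.303 0 0 0.006 -0.4;-0.002 -0.0037 0.303 0 0 0.006 -0.5;-0.002 -0.0037 0.303 0 0 0.006 -0.5;-0.002 -0.0037 0.303 0 0 0.006 -0.5;-0.002 -0.0037 0.303 0 0 0.006 -0.5",
  "grip_force": 30
}}

```text
time_s: 19.65
eef_pos: [573.5, -233.5, 28.2]
ee_rot: [0.001, 0.354, 0.935, -0.0]
force: [-1.4, 0.3, 6.4]
grip_width: 0.333
grip_force: 29.6
```

```bash
python3 go.py 573.1,-233.1,180,138.5
```

```text
now [ 573.5 -233.5   28.2] yaw 138.5 F [-1.4  0.3  6.4] w 28.3 gf 29.569680243730545 t 19.65
573.1,-233.1,180,138.5 -> 0.0008 0.0001 -0.3796 0.0001 0.0008 -0.0001
```

```bash
python3 go.py 486.5,20.3,180,189.6 486.5,20.3,120,189.6
```

```text
now [ 573.5 -233.5   28.2] yaw 138.5 F [-1.4  0.3  6.4] w 28.3 gf 29.569680243730545 t 19.65
486.5,20.3,180,189.6 -> 0.5828 0.331 -0.3803 -0.0002 0.0008 -0.5679
486.5,20.3,120,189.6 -> 0.583 0.331 -0.2303 -0.0002 0.0008 -0.5679
```

{"op": "jog_arm", "data": {
  "series": "0 0 -0.05 0 0 0 -0.5;0 0 -0.15 0 0 0 -0.5;0 0 -0.28 0 0 0 -0.5;0 0 -0.38 0 0 0 -0.5;0.3 0.16 -0.38 0 0 -0.284 -0.5;0.583 0.331 -0.38 0 0 -0.568 -0.5;0.583 0.331 -0.38 0 0 -0.568 -0.5;0.583 0.331 -0.38 0 0 -0.568 -0.5;0.583 0.331 -0.38 0 0 -0.568 -0.5;0.583 0.331 -0.38 0 0 -0.568 -0.5;0.583 0.331 -0.38 0 0 -0.568 -0.5;0.583 0.331 -0.32 0 0 -0.568 -0.5;0.583 0.331 -0.23 0 0 -0.568 -0.5;0.583 0.331 -0.23 0 0 -0.568 -0.5;0.583 0.331 -0.23 0 0 -0.568 -0.5"
}}

```text
time_s: 21.52
eef_pos: [487.1, 19.8, 120.4]
ee_rot: [0.001, -0.083, 0.997, -0.0]
force: [-0.4, 0.5, 0.4]
grip_width: 0.33
grip_force: 29.9
```

```bash
python3 go.py 486.5,20.3,72,189.6
python3 - <<'E'
from boxfit import *
p=shot('wrist');s=sense();e=np.array(s['eef_pos']);print(e)
# held cover: top face is TCP z -16
o=ortho(p,e[0],e[1],e[2]-16,60,.25)
o2=ortho(p,486,20,47,60,.25)
cv2.imwrite('pics/o8.png',cv2.resize(np.hstack([o,o2]),(800,400)))
E
```

```text
now [487.1  19.8 120.4] yaw -170.5 F [-0.4  0.5  0.4] w 28.1 gf 29.871279448270798 t 21.525
486.5,20.3,72,189.6 -> 0.0013 0.0016 0.121 -0.0004 0.0009 -0.0009
[487.13153236  19.88096373 120.63189585]
```

View pics/o8.png

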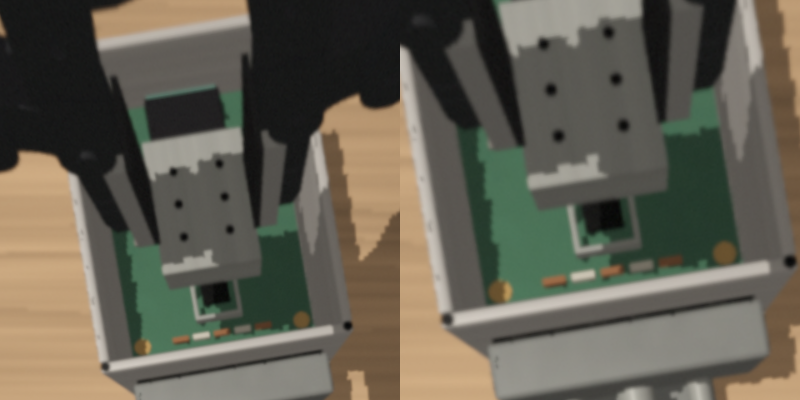

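Cover held centred (holes' mean at (202,200), TCP at (200,200)) and square to the fence below. I'll lower it.

{"op": "jog_arm", "data": {
  "series": "0.0015 0.001 0.06 0 0 0 -0.5;0.0015 0.001 0.09 0 0 0 -0.5;0.0015 0.001 0.108 0 0 0 -0.5;0.0015 0.001 0.117 0 0 0 -0.5;0.0015 0.001 0.122 0 0 0 -0.5;0.0015 0.001 0.124 0 0 0 -0.5;0.0015 0.001 0.124 0 0 0 -0.5"
}}

```text
time_s: 22.45
eef_pos: [485.8, 20.7, 70.1]
ee_rot: [0.0, -0.084, 0.996, -0.0]
force: [-1.2, -0.4, 3.8]
grip_width: 0.338
grip_force: 30.4
```

{"op": "jog_arm", "data": {
  "series": "0 0 0 0 0 0 -0.35;0 0 0 0 0 0 -0.2;0 0 0 0 0 0 -0.1;0 0 0 0 0 0 -0.1;0 0 -0.03 0 0 0 -0.1;0 0 -0.1 0 0 0 -0.1;0 0 -0.2 0 0 0 -0.1;0.1 0 -0.35 0 0 0 -0.1;0.15 0 -0.35 0 0 0 -0.1;0.15 0 -0.35 0 0 0 -0.1"
}}

```text
time_s: 23.7
eef_pos: [426.0, 10.6, 211.1]
ee_rot: [0.001, -0.083, 0.997, -0.0]
force: [-0.4, -0.6, 0.4]
grip_width: 0.451
grip_force: 0.0
```

```bash
python3 - <<'E'
from boxfit import *
w=shot('wrist')
print('cover',fit(w,[(20,15,54)],(486,20),.168,rng=8),'box',fit(w,[(63,49,67)],(514,24),.168,rng=5))
cv2.imwrite('pics/w9.png',cv2.resize(w['img'][180:420,200:440,::-1],(600,600)))
E
python3 go.py 434,-232.5,170,195.1
```

```text
cover (array([485.6,  20.1]), np.float64(9.63), np.float64(0.47)) box (array([513.3,  22.9]), np.float64(9.0), np.float64(2.0))
now [426.6  10.6 210.4] yaw -170.4 F [-0.5 -0.1 -0. ] w 38.1 gf 0.0 t 23.75
434,-232.5,170,195.1 -> 0.083 -0.6024 0.1013 -0.0005 0.001 -0.0614
```

View pics/w9.png

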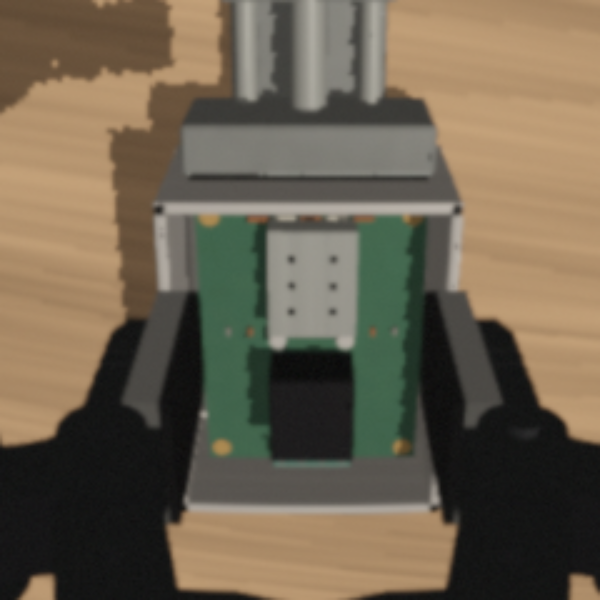

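The cover sits flat over the fence (crop (312,285)), square to the board. Now the lid.

{"op": "jog_arm", "data": {
  "series": "0.083 -0.602 0.1 0 0 -0.061 0.5;0.083 -0.602 0.1 0 0 -0.061 0.5;0.083 -0.602 0.1 0 0 -0.061 0.5;0.083 -0.602 0.1 0 0 -0.061 0.5;0.083 -0.602 0.1 0 0 -0.061 0.5;0.083 -0.602 0.1 0 0 -0.061 0.5;0.083 -0.602 0.1 0 0 -0.061 0.5;0.083 -0.602 0.1 0 0 -0.061 0.5"
}}

```text
time_s: 24.75
eef_pos: [434.2, -231.4, 169.9]
ee_rot: [0.0, -0.132, 0.991, -0.0]
force: [-0.2, -1.0, -0.1]
grip_width: 0.748
grip_force: 0.0
```

```bash
python3 - <<'E'
from boxfit import *
w=shot('wrist');t=shot('top');t['img']=cv2.imread('pics/top0.png')[:,:,::-1].copy()
for p in (w,t): print(fit(p,[(63,49,8)],(434,-232.5),.265,rng=8),fit(p,[(25,18,30)],(434,-232.5),.265,rng=8))
E
python3 go.py 434.1,-232.8,34,195.2
```

```text
(array([ 434.3, -234.3]), np.float64(15.18), np.float64(1.01)) (array([ 429.8, -235.4]), np.float64(15.12), np.float64(0.62))
(array([ 434.4, -231.9]), np.float64(15.59), np.float64(0.46)) (array([ 435. , -228.7]), np.float64(15.59), np.float64(0.63))
now [ 434.1 -231.7  169.8] yaw -164.9 F [ 0.  -0.3 -0.1] w 63.6 gf 0.0 t 24.85
434.1,-232.8,34,195.2 -> 0.0007 -0.0025 0.3396 -0.0002 0.0001 -0.0006
```

{"op": "jog_arm", "data": {
  "series": "0 -0.003 0.14 0 0 0 0.3;0 -0.003 0.24 0 0 0 0.3;0 -0.003 0.31 0 0 0 0.3;0 -0.003 0.335 0 0 0 0.3;0 -0.003 0.34 0 0 0 0.3;0 -0.003 0.34 0 0 0 0.3;0 -0.003 0.34 0 0 0 0;0 -0.003 0.34 0 0 0 -0.4;0 -0.003 0.34 0 0 0 -0.4;0 -0.003 0.34 0 0 0 -0.4;0 -0.003 0.34 0 0 0 -0.4;0 -0.003 0.34 0 0 0 -0.4",
  "grip_force": 60
}}

```text
time_s: 26.35
eef_pos: [434.6, -233.7, 34.6]
ee_rot: [0.0, -0.131, 0.991, -0.001]
force: [-1.6, 0.6, 6.7]
grip_width: 0.407
grip_force: 60.8
```

```bash
python3 go.py 513.5,24.8,190,189.5
```

```text
now [ 434.6 -233.7   34.6] yaw -164.9 F [-1.6  0.6  6.7] w 34.6 gf 60.831087827682495 t 26.35
513.5,24.8,190,189.5 -> -0.3592 0.5721 -0.389 -0.0008 0.0006 0.0622
```

{"op": "jog_arm", "data": {
  "series": "0 0 -0.05 0 0 0 -0.4;0 0 -0.15 0 0 0 -0.4;0 0 -0.28 0 0 0 -0.4;0 0 -0.39 0 0 0 -0.4;-0.15 0.25 -0.39 0 0 0.062 -0.4;-0.359 0.572 -0.39 0 0 0.062 -0.4;-0.359 0.572 -0.39 0 0 0.062 -0.4;-0.359 0.572 -0.39 0 0 0.062 -0.4;-0.359 0.572 -0.39 0 0 0.062 -0.4;-0.359 0.572 -0.39 0 0 0.062 -0.4;-0.359 0.572 -0.39 0 0 0.062 -0.4;-0.359 0.572 -0.39 0 0 0.062 -0.4"
}}

```text
time_s: 27.85
eef_pos: [513.1, 23.9, 189.7]
ee_rot: [-0.0, -0.082, 0.997, -0.0]
force: [-0.4, -0.3, -2.0]
grip_width: 0.4
grip_force: 60.6
```

```bash
python3 go.py 513.7,24.8,100.5,189.5
python3 - <<'E'
from boxfit import *
w=shot('wrist');e=np.array(sense()['eef_pos']);z=e[2]-34.6+8
print(e,'lid',fit(w,[(63,49,z)],e[:2],.168,rng=6), 'hs',fit(w,[(25,18,z+22)],e[:2],.168,rng=6))
E
```

```text
now [513.1  23.9 189.7] yaw -170.6 F [-0.4 -0.3 -2. ] w 34.0 gf 60.55290341377258 t 27.85
513.7,24.8,100.5,189.5 -> -0.0018 0.0019 0.2229 -0.0001 -0.0 -0.0008
[513.13309746  24.00027516 189.67119478] lid (array([512.7,  23.2]), np.float64(9.53), np.float64(2.41)) hs (array([511.9,  23.5]), np.float64(9.84), np.float64(2.48))
```

Consistent (centre within 1 mm of the TCP). I'll lower it.

{"op": "jog_arm", "data": {
  "series": "-0.0018 0.0019 0.1 0 0 -0.001 -0.4;-0.0018 0.0019 0.16 0 0 -0.001 -0.4;-0.0018 0.0019 0.195 0 0 -0.001 -0.4;-0.0018 0.0019 0.212 0 0 -0.001 -0.4;-0.0018 0.0019 0.22 0 0 -0.001 -0.4;-0.0018 0.0019 0.225 0 0 -0.001 -0.4;-0.0018 0.0019 0.228 0 0 -0.001 -0.4;-0.0018 0.0019 0.228 0 0 -0.001 -0.4"
}}

```text
time_s: 28.9
eef_pos: [513.9, 25.8, 98.6]
ee_rot: [0.0, -0.084, 0.996, -0.0]
force: [0.2, 0.5, -0.4]
grip_width: 0.405
grip_force: 60.5
```

{"op": "jog_arm", "data": {
  "series": "0 0 0.002 0 0 0 -0.4;0 0 0.0027 0 0 0 -0.4;0 0 0.0027 0 0 0 -0.4"
}}

```text
time_s: 29.28
eef_pos: [513.9, 25.8, 97.6]
ee_rot: [0.0, -0.084, 0.996, -0.0]
force: [-1.4, 0.2, 2.6]
grip_width: 0.403
grip_force: 61.0
```

Seated at the expected height. Release and retreat.

{"op": "jog_arm", "data": {
  "series": "0 0 0 0 0 0 -0.25;0 0 0 0 0 0 -0.1;0 0 0 0 0 0 0.05;0 0 0 0 0 0 0.2;0 0 0 0 0 0 0.2;0 0 -0.03 0 0 0 0.2;0 0 -0.1 0 0 0 0.2;0 0 -0.2 0 0 0 0.2;0.2 0 -0.3 0 0 0 0.2;0.35 0 -0.3 0 0 0 0.2;0.35 0 -0.3 0 0 0 0.2;0.35 0 -0.3 0 0 0 0.2"
}}

```text
time_s: 30.78
eef_pos: [375.4, 2.2, 218.5]
ee_rot: [0.001, -0.083, 0.997, -0.0]
force: [-0.3, 0.5, 0.0]
grip_width: 0.601
grip_force: 0.0
```

```bash
python3 - <<'E'
from boxfit import *
w=shot('wrist');t=shot('top')
for p in(w,t): print('lid',[fit(p,[(63,49,z)],(514,25),.168,rng=6) for z in (71,)])
cv2.imwrite('pics/w10.png',np.hstack([cv2.resize(w['img'][180:380,220:420,::-1],(400,400)),ortho(t,514,25,71,100,.5)]))
E
python3 go.py
```

```text
lid [(array([513.2,  25.5]), np.float64(9.67), np.float64(1.18))]
lid [(array([514.2,  27.1]), np.float64(9.56), np.float64(0.31))]
now [376.6   2.3 217.8] yaw -170.4 F [0.5 0.3 0.4] w 51.1 gf 0.0 t 30.875
```

View pics/w10.png

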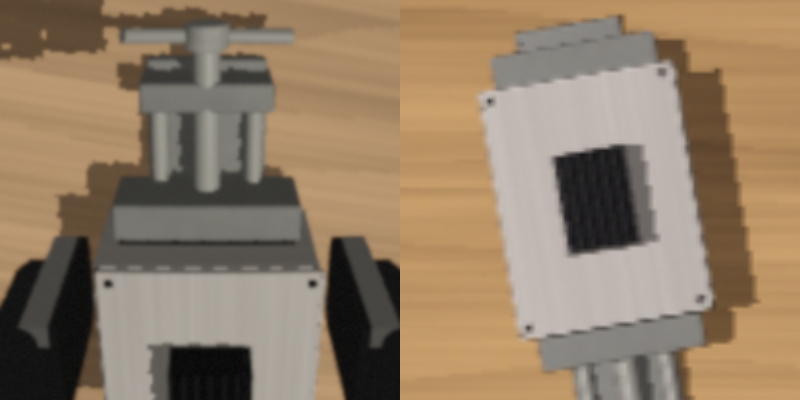

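The lid lies flush and square on the box, heat sink up, within about 1.5 mm of centre. Handing in.

```bash
python3 -c "
from rig import *
print(finish_job())"
```

```text
the job is handed in; nothing more can be done
None
```

The power supply is assembled and handed in: battery holder, circuit board, screening cover and lid are all in place, and the lid measured flush within about 1.5 mm of the box centre; the hand-in call returned no verdict.

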